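# Prop open the stirrer's guard and set its speed dial

### The job

Use the red prop stand to prop open the clear, spring-closed hood of the stirrer control box: leave the stand upright inside the yellow outline with its peg holding the orange flange back, so that the hood stays up by itself. Then turn the black dial clockwise until its white pointer is at the green mark, and leave the hood propped open. Do not shift the bottle or the two vials.

Things in the scene. Friction and masses are not known exactly. Their poses are not given: they have to be found in the camera images.
- hinge (a point): Point on the hood's hinge axis (along y), in line with the middle of the orange flange; fixed to the box. x runs from the box front (robot side) to its back, y left, z up. The box's flat top panel is 8 mm below (80 mm above the table); it reaches 145 mm in front of this point, 8 mm behind, 33 mm to the left and 177 mm to the right.
- flange_tip (a point): Front end of the hood's orange flange, underside, mid-width; moves with the hood. Flat strip 175 mm long from the hinge, 30 wide, 4 thick, along the hood's left lower edge, underside plane through the hinge axis. Closed: level, 8 mm above the panel; its last 30 mm overhang the box front, free below: lift it there. Clear hood to its right, 123 long, 147 wide, 61 high, open below and behind.
- cover (a joint): Hood angle, rad: 0 closed, 1.57 flange vertical, stop at 2.0. A spring and damper close it from any angle in a second or so: 0.2 Nm when shut (about 1.3 N at the flange tip), 0.04 to 0.08 Nm when upright. Propped means above 1.2.
- prop_spot (a point): Where the stand's post axis belongs: on the panel, 25 mm in front of the hinge axis, axes as the box. The yellow outline (54 x 54 mm, the foot's shape) reaches 37 mm in front of and 17 mm behind this point. The stand's peg must point to the hinge (+x); its end then reaches 11 mm past the hinge axis and holds the flange at about 1.79 rad.
- prop_center (a point): Red steel prop stand, loose, 0.6 kg; point on the post axis, 56 mm above its underside. z up, x where the peg points. Post 26 x 26 mm, top at 112 mm: grip its side faces (across y) near the top. Foot 48 x 48 x 12, from 14 mm in front (+x) to 34 behind the post axis. Round level peg, 12 diameter, ball end, 58 mm above the underside, end 36 mm from the post axis.
- dial_grip (a point): On the vertical axis of the black round fluted dial (36 mm diameter, top 42 mm above the panel), 30 mm above the panel: the height to grip. Fixed to the box; axes as the box. The dial is covered by the hood when that is shut.
- dial (a joint): Dial angle, rad, growing clockwise seen from above, range 0 to 3.2. The white pointer is at the green mark at 2.60 (0.15 either way is good enough). It stays where it is left (friction 0.05 Nm). The turn needed is more than one twist of a wrist.
- bottle_center (a point): Bystander: white bottle, 64 mm diameter, 150 mm tall, point half-way up.
- vial_a_center (a point): Bystander: orange vial with black cap, 28 mm diameter, 55 mm tall, point half-way up.
- vial_b_center (a point): Bystander: a second such orange vial, point half-way up.
Things that resemble listed ones, but are neither listed nor needed, are in the scene too. Of the things that look like the part that bears prop_center, the middle-sized one is meant.

How it is judged (in metres and radians):
On the way, in this order (a step that is already met when the one before it is completed fails the run):
1. the hood stays propped open on the stand, in the yellow outline, with the robot touching nothing (value of joint cover above 1.2 rad and angle between prop_center's own z axis and vertical below 0.15 rad and horizontal distance between prop_center and prop_spot below 0.035 m and z of prop_center in the frame of prop_spot between 0.05 and 0.062 m and contact force between each of the arm, the fingers and anything else below 0.3 N), for 0.3 s.
2. the dial is turned to the green mark with the hood propped (value of joint cover above 1.2 rad and angle between prop_center's own z axis and vertical below 0.15 rad and horizontal distance between prop_center and prop_spot below 0.035 m and z of prop_center in the frame of prop_spot between 0.05 and 0.062 m and value of joint dial between 2.45 and 2.75 rad), for 0.2 s.
At the end, for the whole second after the job is handed in: The hood stands open by more than 1.2 rad, held by the prop stand, which stands upright (within 0.15 rad) on the box panel with its post within 35 mm of the centre of its spot; the dial is within 0.15 rad of the green mark (2.60) and at rest; bottle and vials are within 20 mm of where they were (all of step 2 and velocity of joint dial between -0.05 and 0.05 rad/s and distance of each of bottle_center, vial_a_center, vial_b_center from where it was at the start of the episode below 0.02 m); the robot touches nothing.
It fails at once if the bottle or a vial is shifted by more than 30 mm or tipped (distance of any of bottle_center, vial_a_center, vial_b_center from where it was at the start of the episode above 0.03 m or angle between any of bottle_center, vial_a_center, vial_b_center's own z axis and vertical above 0.5 rad).
It also fails if it takes over 72 s, if anything falls off the work surface, if the arm or the gripper's body presses on something with over 40 N, if the wrist force passes 120 N, or if a joint passes its speed limit or range.

### The arm

A 6-joint arm with a two-finger parallel gripper is mounted at the origin on the work surface. World frame = base frame: x ahead of the robot, y to its left, z up, the work surface at z = 0. Lengths are in m, angles in degrees, forces in N, time in s.
With the tool pointing down it reaches from about 0.25 to 0.725 m from the base axis. Payload 9.7 kg.
Tool frame: the origin (TCP) lies at the very end of the fingers, on their centre line; the grasp point (between the pads) lies 19 mm behind it (bot.grip_point_offset is the distance from the TCP to the grasp point, in m); y points along the fingers, x is the direction in which the jaws open and shut, and the axes are right-handed (so a half turn about y gives the same grasp; the last joint's range is limited). The gripper opens to 85 mm and grips with 20 to 120 N. Pads are 22 mm wide; open, the fingers measure 114 mm over their backs; the gripper's body (76 mm by 85 mm) begins 54 mm behind the grasp point. The pads swing forward as they close: fully open they stand 13 mm farther back than shut.
Start: joints at [71.963, 4.979, 10.078, 95.1, 0, 90], TCP at [0.17, 0.523, 0.197] pointing down, gripper open.
Joint ranges: [-179.16, 179.16], [-48.56, 103.87], [-65.8, 70.77], [-126.05, 130.52], [-82.76, 87.17], [-180, 180]. Speed limits (degrees/s): [127.2, 127.2, 147.25, 180, 180, 180].

### API

Orientations are given as [roll, pitch, yaw] about the fixed x, y, z axes, in that order (R = Rz(yaw) Ry(pitch) Rx(roll)).
In Python, from workcell import bot gives the robot as it stands.
- The arm moves only by the shell command python3 -m inch 'ROWS' [FORCE]. ROWS is JSON, a list of rows, each a list of 3 entries, a list of its own where there are three numbers: the shift along the tool's x, y, z in mm, then the turn, a rotation vector about the tool's x, y, z in rad, then the finger opening in mm, from 0 to 85.4. In form: [[[x, y, z], [ax, ay, az], grip], ...]. A call has 1 to 20 rows; each row is the pose to reach, as a shift and turn from the pose measured when the call began, along the tool's axes at that moment; what a row does not reach only later rows make up. A row lasts 1/10 s, in which the tool goes at most 50 mm and 8.59 degrees, less where a joint would pass 70% of its speed; a pose out of reach is approached as far as the arm can. A call with a gripper value outside its range is refused whole. The fingers move at their own pace and stop on an object; FORCE is the grip in N (left out, the last holds). Time passes only in rows, so rows that repeat a pose let the fingers close. It gives the time, the measured TCP pose, the force and the opening at its end, in the units of the state.
- bot.get_obs(): the state, without advancing time (a new reading comes with each control period).
- bot.camera(name): name is "side" or "top" or "wrist"; returns a dict with "frame" (400x640x3 uint8, red, green, blue), "mtx" (3x3 intrinsics, pixels), "origin" and "orientation" of the camera in the world. Camera axes: x right, y down, z forward; pixel columns grow to the right and rows downward; lengths in m; the calibration is good to about 2 mm. A picture is of the moment at which its call begins. There is no depth.
- bot.job_done(): hands the job in, once; it reports no verdict.
Trained networks look in a picture, given as the dict that the camera call returned (one of the last four; its "shot" number tells which), for a name from the list of things; names that differ only in an ending like _2 or _b are one class to them, and where a whole thing is asked for, a point or a joint stands for the part that bears it (a point fixed in the world has none). Each returns a list of dicts, best first, with "confidence" (0 to 1); they miss things now and then, are a little off and sometimes report something else, mostly with a low value. They report only what shows in the picture. A call takes as long as a camera call. They do not tell look-alikes from the thing itself.
- bot.search_frame(picture, name): "box" ([left, top, right, bottom] in pixels, round what is visible of it).
- bot.cut_out(picture, name): "region" (400x640 bool, what is visible of it) and "box" ([left, top, right, bottom] in pixels, round what is visible of it).
The state is a dict: "time": time; "q": joint angles; "qd": joint speeds; "joint_efforts": joint torques, N m; "ee_pos": TCP position; "tcp_rot": TCP orientation; "wrist_force": force on the tool from outside, world axes, zero at the start; "torque": the same for the moment, N m; "opening": finger opening in m.
Only numpy, scipy, OpenCV 4.12 (cv2) and the standard library are available. Lean on these libraries where they do the work, as an engineer would, in place of code of your own. Each camera call takes 0.05 s, during which the arm holds its last target. There are 200 camera calls.

## Working session

There is one attempt and no reset: what is moved stays moved. The work goes in short steps, Python scripts to look and compute and a shell command to move; the robot and the scene stay as the last step left them, time stands still between calls to the robot, and variables do not carry over. Pictures are saved under pics/ and viewed, about 8 in all and at most 12, crops included, and the job is handed in when it is done.

```bash
ls; mkdir -p pics
cat > h.py <<'E'
import numpy as np,cv2
from workcell import bot
from scipy.spatial.transform import Rotation as R
def Rm(o):
    o=np.array(o,float)
    if o.shape==(3,3): return o
    if o.shape==(3,): return R.from_euler('xyz',o,degrees=True).as_matrix()
    raise Exception(o)
def ray(p,u,v):
    d=Rm(p['orientation'])@np.linalg.inv(p['mtx'])@np.array([u,v,1.]);return np.array(p['origin']),d
def atz(p,u,v,z):
    o,d=ray(p,u,v);return o+d*(z-o[2])/d[2]
def proj(p,X):
    c=Rm(p['orientation']).T@(np.array(X,float)-p['origin']);q=np.array(p['mtx'])@c;return q[:2]/q[2]
def save(p,n,crop=None,s=1):
    f=p['frame'][:,:,::-1]
    if crop: f=f[crop[1]:crop[3],crop[0]:crop[2]]
    cv2.imwrite('pics/'+n,cv2.resize(f,None,fx=s,fy=s,interpolation=cv2.INTER_CUBIC))
E
python3 - <<'E'
from h import *
print(bot.get_obs())
for n in['top','side']:
    p=bot.camera(n); save(p,n+'0.png',s=1.25); print(n,p['origin'],p['orientation'],p['mtx'])
    for k in['hinge','flange_tip','prop_center','dial_grip','bottle_center','vial_a_center','prop_spot']:
        try:print(k,[(np.round(d['box']).astype(int).tolist(),round(d['confidence'],2)) for d in bot.search_frame(p,k)])
        except Exception as e:print(k,e)
E
```

```text
pics
{'time': 0.0, 'q': array([ 7.19624669e+01,  5.01081578e+00,  1.00327731e+01,  9.51002233e+01,
       -1.27268732e-03,  8.99981797e+01]), 'qd': array([ 0.05739497,  0.04873342, -0.00985678,  0.02873795,  0.02641886,
       -0.01864148]), 'joint_efforts': array([-2.35422296e-03, -5.20396113e+01,  4.64800394e+01,  1.66709803e-02,
       -3.58366162e-05, -1.49655716e-05]), 'ee_pos': array([0.17021828, 0.52268971, 0.19607078]), 'tcp_rot': array([-9.00012702e+01,  7.82660988e-02,  7.19642872e+01]), 'wrist_force': array([-0.02981702, -0.5948052 ,  1.05683176]), 'torque': array([0.04547797, 0.04214431, 0.01570083]), 'opening': 0.08556968219791221}
top [ 0.39046972 -0.04724587  1.22309937] [-171.38541481   -1.0071337   -91.28681973] [[410.14074633   0.         321.2740361 ]
 [  0.         410.14074633 202.41105993]
 [  0.           0.           1.        ]]
hinge [([252, 141, 334, 231], 0.56)]
flange_tip [([262, 157, 330, 231], 0.98)]
prop_center [([442, 250, 462, 264], 0.76), ([430, 202, 472, 231], 0.69), ([407, 237, 435, 259], 0.61)]
dial_grip [([253, 146, 330, 233], 0.71)]
bottle_center [([175, 217, 206, 240], 0.93), ([262, 157, 328, 231], 0.5)]
vial_a_center [([190, 174, 208, 184], 0.5)]
prop_spot [([251, 140, 333, 233], 0.65)]
side [ 0.36693189 -1.08151413  0.78073847] [-122.58394793   -0.15310116  -11.07144087] [[405.43208992   0.         314.38079609]
 [  0.         405.43208992 205.17807384]
 [  0.           0.           1.        ]]
hinge [([284, 175, 369, 242], 0.63)]
flange_tip [([281, 172, 350, 217], 0.96)]
prop_center [([270, 275, 296, 319], 0.92), ([264, 317, 285, 347], 0.67), ([308, 277, 350, 347], 0.64), ([373, 267, 388, 289], 0.37)]
dial_grip [([280, 175, 375, 244], 0.7)]
bottle_center [([270, 149, 289, 191], 0.57)]
vial_a_center [([282, 173, 373, 248], 0.71), ([313, 167, 322, 173], 0.38)]
prop_spot [([282, 176, 370, 246], 0.56)]
```

Run:
```python
import cv2,numpy as np
a=cv2.imread('pics/top0.png');b=cv2.imread('pics/side0.png')
a=a[int(120*1.25):int(290*1.25),int(160*1.25):int(490*1.25)]
b=b[int(140*1.25):int(360*1.25),int(250*1.25):int(420*1.25)]
a=cv2.resize(a,None,fx=1.9,fy=1.9)[:, :800];
cv2.imwrite('pics/t.png',cv2.resize(a,(792,408)))
cv2.imwrite('pics/s.png',cv2.resize(b,(463,600)))
```

```text
(no output)
```

View pics/t.png

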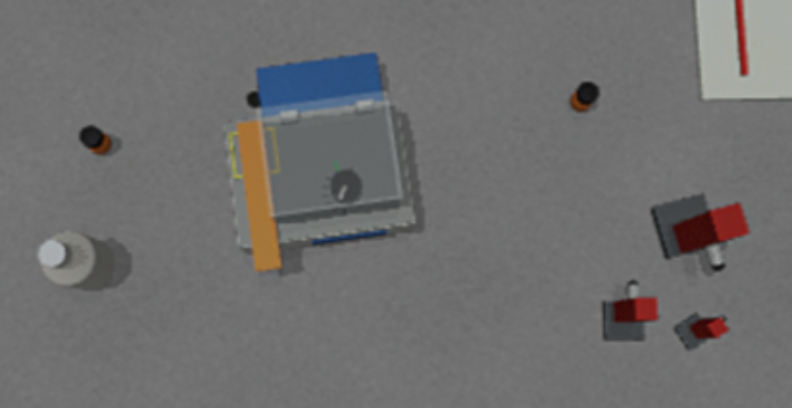

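View pics/s.png

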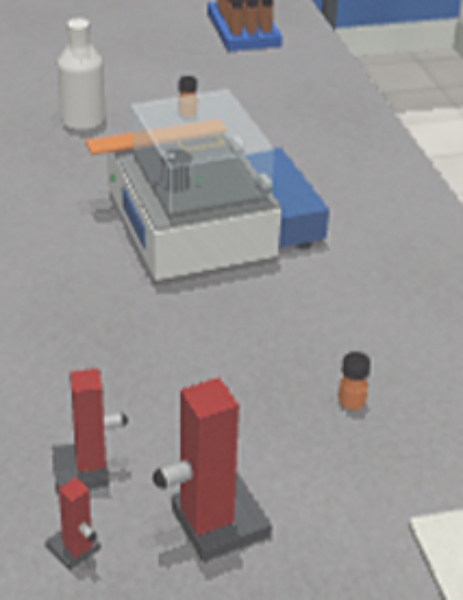

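The pictures show the box centred near top pixel (285,185), with the flange on its left side, running from about (260,170) at the hinge to (272,232) at the tip. The middle-sized stand is at top box (407..435, 237..259) and side box (270..296, 275..319), with its peg pointing away from the robot, roughly +x. The vials, the bottle and the other two stands are clear of it. Next I'll fit the poses.

```bash
cat > fit.py <<'E'
from h import *
from scipy.optimize import differential_evolution
def boxc(x0,x1,y0,y1,z0,z1): return np.array([[x,y,z] for x in(x0,x1) for y in(y0,y1) for z in(z0,z1)])
def place(P,x,y,yaw,z=0): 
    c,s=np.cos(yaw),np.sin(yaw);return np.c_[x+c*P[:,0]-s*P[:,1],y+s*P[:,0]+c*P[:,1],P[:,2]+z]
S=4
def sil(p,P,shape):
    q=np.array([proj(p,X) for X in P]);h=cv2.convexHull(((q+.5)*S).astype(np.float32)).astype(np.int32)
    m=np.zeros((shape[0]*S,shape[1]*S),np.uint8);cv2.fillConvexPoly(m,h,255)
    return cv2.resize(m,(shape[1],shape[0]),interpolation=cv2.INTER_AREA)/255.
def fit(views,P,bounds,z=0,seed=0):
    # views: (pic, mask)
    f=lambda v:sum(np.abs(sil(p,place(P,*v,z),m.shape)-m).sum()/m.sum() for p,m in views)
    return differential_evolution(f,bounds,seed=seed,popsize=12,maxiter=60,tol=1e-4)
def mask(p,hue,box,smin=100):
    h=cv2.cvtColor(p['frame'],cv2.COLOR_RGB2HSV);H=h[...,0].astype(int)
    m=(np.minimum(abs(H-hue),180-abs(H-hue))<7)&(h[...,1]>smin)
    k=np.zeros_like(m);k[box[1]:box[3],box[0]:box[2]]=1;return (m&k).astype(float)
POST=boxc(-.013,.013,-.013,.013,.012,.112)
FL=boxc(-.175,0,-.015,.015,0,.004)
E
python3 - <<'E'
from fit import *
t,s=bot.camera('top'),bot.camera('side')
mt,ms=mask(t,0,(404,234,438,262)),mask(s,0,(266,272,300,318))
a=atz(t,425,250,.1);print(a,mt.sum(),ms.sum())
B=[(a[0]-.05,a[0]+.05),(a[1]-.05,a[1]+.05),(-.78,.78)]
for V in([(t,mt),(s,ms)],[(t,mt)],[(s,ms)]):
    r=fit(V,POST,B);print('post',np.round(r.x,4),r.fun)
# peg ball/foot
v=r.x
F=boxc(-.034,.014,-.024,.024,0,.012)
ot,os_=mask(t,13,(250,160,285,240)),mask(s,13,(275,165,350,220))
b=atz(t,260,171,.09);print(b,ot.sum(),os_.sum())
B=[(b[0]-.06,b[0]+.06),(b[1]-.06,b[1]+.06),(-.5,.5)]
for V in([(t,ot),(s,os_)],[(t,ot)],[(s,os_)]):
    r=fit(V,FL,B,.088);print('hinge',np.round(r.x,4),r.fun)
for n,k in((t,'top'),(s,'side')):
    for nm in('bottle_center','vial_a_center'):
        print(k,nm,[(np.round(d['box']).astype(int).tolist(),round(d['confidence'],2)) for d in bot.search_frame(n,nm)])
for nm,u,v,z in(('bottle',188,228,.05),('vialL',200,178,.03),('vialR',402,160,.03),('big',449,215,.1),('small',455,257,.06)):print(nm,np.round(atz(t,u,v,z),3))
w=bot.camera('wrist');print(w['origin'],w['orientation'],w['mtx'])
E
```

```text
[ 0.42296922 -0.35145078  0.1       ] 170.0 394.0
post [ 0.4285 -0.3583 -0.0582] 0.25960222249544784
post [ 0.4278 -0.359   0.0637] 0.10387543252595155
post [ 0.4287 -0.3592 -0.0939] 0.11722902358913108
[0.65465056 0.09975178 0.09      ] 621.0 95.0
hinge [0.657  0.0921 0.1372] 2.313295078180437
hinge [0.656  0.093  0.1433] 0.12830033784850495
hinge [0.6478 0.1165 0.3119] 2.1573581011351908
top bottle_center [([178, 217, 206, 236], 0.6)]
top vial_a_center [([195, 174, 202, 182], 0.7)]
side bottle_center [([272, 149, 290, 187], 0.82), ([313, 168, 322, 174], 0.35)]
side vial_a_center [([316, 170, 320, 172], 0.42)]
bottle [0.501 0.31  0.05 ]
vialL [0.651 0.284 0.03 ]
vialR [ 0.695 -0.317  0.03 ]
big [ 0.518 -0.424  0.1  ]
small [ 0.403 -0.446  0.06 ]
[0.10687122 0.54333799 0.37252946] [ 1.64870118e+02 -5.80599705e-02  7.19364382e+01] [[340.10098297   0.         319.34778916]
 [  0.         340.10098297 201.22357941]
 [  0.           0.           1.        ]]
```

```bash
python3 -m inch '[[[-20,-60,-10],[0,0,0],85],[[-759,-80,-518],[0,-0.314,0],85],[[-759,-80,-518],[0,-0.314,0],85],[[-759,-80,-518],[0,-0.314,0],85],[[-759,-80,-518],[0,-0.314,0],85],[[-759,-80,-518],[0,-0.314,0],85],[[-759,-80,-518],[0,-0.314,0],85],[[-759,-80,-518],[0,-0.314,0],85],[[-759,-80,-518],[0,-0.314,0],85],[[-759,-80,-518],[0,-0.314,0],85],[[-759,-80,-518],[0,-0.314,0],85],[[-759,-80,-518],[0,-0.314,0],85],[[-759,-80,-518],[0,-0.314,0],85],[[-759,-80,-518],[0,-0.314,0],85],[[-759,-80,-518],[0,-0.314,0],85],[[-759,-80,-518],[0,-0.314,0],85],[[-759,-80,-518],[0,-0.314,0],85],[[-759,-80,-518],[0,-0.314,0],85],[[-759,-80,-518],[0,-0.314,0],85],[[-759,-80,-518],[0,-0.314,0],85]]'; python3 -c "
from workcell import bot
o=bot.get_obs();print(o['q'])"
```

```text
time: 3.15
ee_pos: [0.4284, -0.3635, 0.2734]
tcp_rot: [-89.8, -0.1, 89.8]
wrist_force: [-0.8, 0.3, -1.0]
opening: 0.0851
[-4.02967799e+01  9.56308586e+00  2.38418806e+01  1.04499487e+02
 -3.48040275e-02 -4.00693445e+01]
```

Run:
```python
from fit import *
w=bot.camera('wrist');save(w,'w1.png')
print([(np.round(d['box']).astype(int).tolist(),round(d['confidence'],2)) for d in bot.search_frame(w,'prop_center')])
q=proj(w,[.4285,-.359,.06]);print(q,w['origin'],w['orientation'])
b=[int(q[0]-90),max(0,int(q[1]-110)),int(q[0]+90),min(400,int(q[1]+110))]
m=mask(w,0,b);print(m.sum())
r=fit([(w,m)],POST,[(.40,.46),(-.39,-.33),(-.78,.78)]);print(np.round(r.x,4),r.fun)
```

```text
[([303, 137, 341, 196], 0.96), ([219, 205, 294, 299], 0.79), ([230, 125, 276, 160], 0.65)]
[322.6217516  169.55247112] [ 0.36235403 -0.3636907   0.44938422] [165.04219585  -0.17603436  89.74749676]
3306.0
[ 0.4261 -0.3577 -0.0057] 0.7499875449272267
```

View pics/w1.png

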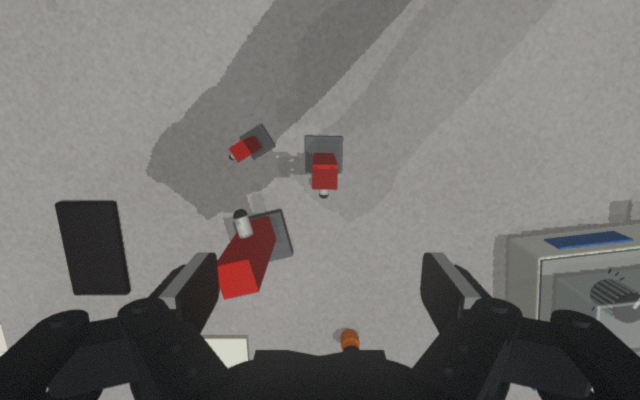

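The wrist view shows the middle stand at (303..341, 137..196), with its peg pointing down the image, which is +x. My mask also took in the neighbouring stands, so I'll tighten it.

Run:
```python
from fit import *
w=bot.camera('wrist')
m=mask(w,0,(302,135,346,200));print(m.sum())
r=fit([(w,m)],POST,[(.40,.46),(-.39,-.33),(-.78,.78)]);print(np.round(r.x,4),r.fun)
g=w['frame'].astype(int)
# peg ball: check direction by projection
x,y,a=r.x
for yaw in(a-.1,a,a+.1):print(yaw,proj(w,place(np.array([[.033,0,.058]]),x,y,yaw)[0]),[proj(w,X).round(1).tolist() for X in place(np.array([[-.034,.024,.012],[-.034,-.024,.012],[.014,.024,.012],[.014,-.024,.012]]),x,y,yaw)])
save(w,'w2.png',(290,125,355,205),7)
```

```text
873.0
[ 0.4265 -0.3578 -0.034 ] 0.06551669923410372
-0.13404808029408946 [317.12545443 194.84185534] [[342.7, 137.9], [305.3, 132.9], [337.3, 174.7], [300.9, 170.0]]
-0.034048080294089456 [319.88483482 195.05746083] [[340.2, 135.8], [302.5, 134.6], [338.5, 173.0], [301.8, 171.9]]
0.06595191970591055 [322.65242875 195.00463963] [[337.6, 133.9], [299.9, 136.6], [339.6, 171.2], [303.0, 173.7]]
```

View pics/w2.png

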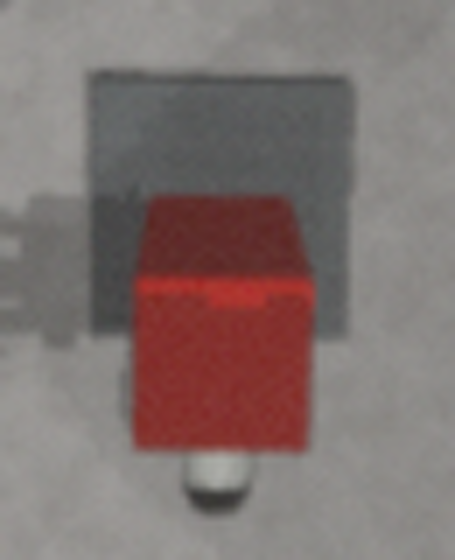

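The foot and post agree with each other: stand axis at about (0.4265, -0.357), yaw about -1°, which the jaws will square up. I'll descend and grip.

```bash
python3 -m inch '[[[6.5,40,2],[0,0,0],70],[[6.5,80,2],[0,0,0],70],[[6.5,120,2],[0,0,0],70],[[6.5,160,2],[0,0,0],70],[[6.5,190,2],[0,0,0],70],[[6.5,199,2],[0,0,0],70],[[6.5,199,2],[0,0,0],70],[[6.5,199,2],[0,0,0],70],[[6.5,199,2],[0,0,0],10],[[6.5,199,2],[0,0,0],10],[[6.5,199,2],[0,0,0],10],[[6.5,199,2],[0,0,0],10],[[6.5,199,2],[0,0,0],10],[[6.5,199,2],[0,0,0],10],[[6.5,199,2],[0,0,0],10]]' 90
python3 -m inch '[[[0,0,0],[0,0,0],10],[[0,0,0],[0,0,0],10],[[0,-30,0],[0,0,0],10],[[0,-60,0],[0,0,0],10],[[0,-100,0],[0,0,0],10],[[0,-140,0],[0,0,0],10],[[0,-140,0],[0,0,0],10],[[0,-140,0],[0,0,0],10]]'
```

```text
time: 4.8
ee_pos: [0.4258, -0.3528, 0.0779]
tcp_rot: [-90.0, 0.0, 89.9]
wrist_force: [0.8, -3.1, 4.3]
opening: 0.01
time: 5.6
ee_pos: [0.426, -0.3528, 0.2182]
tcp_rot: [-90.0, 0.0, 89.9]
wrist_force: [-0.1, -0.2, -0.2]
opening: 0.01
```

Run:
```python
from fit import *
w=bot.camera('wrist')
s=bot.camera('side')
a=cv2.resize(s['frame'][200:360,230:400],(510,480));b=cv2.resize(w['frame'][100:400,170:470],(480,480))
cv2.imwrite('pics/c3.png',cv2.resize(np.hstack([a,b]),(800,388))[:,:,::-1])
print(bot.get_obs()['opening'],bot.get_obs()['ee_pos'])
```

```text
0.009932004032683867 [ 0.42542325 -0.3523745   0.21638341]
```

View pics/c3.png

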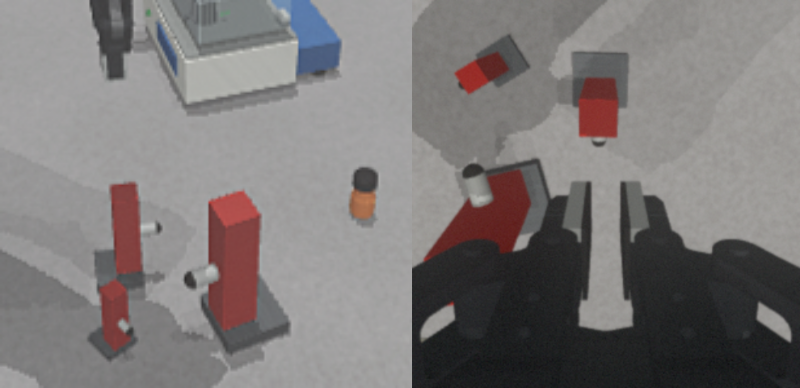

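Run:
```python
from fit import *
e=bot.get_obs();X=e['ee_pos'];print(X,e['tcp_rot'],e['q'])
for n in('wrist','side','top'):
    p=bot.camera(n);print(n,p['origin'],p['orientation'],'tcp',proj(p,X).round(),'stand top',proj(p,[.4265,-.357,.112]).round(),'up60',proj(p,X+[0,0,.06]).round())
    save(p,'d_'+n+'.png')
a=cv2.imread('pics/d_side.png')[100:360,180:440];b=cv2.imread('pics/d_top.png')[120:320,330:530]
cv2.imwrite('pics/c4.png',np.hstack([cv2.resize(a,(400,400)),cv2.resize(b,(400,400))]))
```

```text
[ 0.42542325 -0.3523745   0.21638341] [-8.98967942e+01 -8.62079282e-02  8.99089548e+01] [-3.96351117e+01  5.95877527e+00  1.33288284e+01  9.75045248e+01
  7.69694222e-04 -3.95441451e+01]
wrist [ 0.35906801 -0.35262033  0.39224328] [ 1.64954114e+02 -1.47519370e-01  8.98817763e+01] tcp [319. 235.] stand top [313. 192.] up60 [320. 291.]
side [ 0.36693189 -1.08151413  0.78073847] [-122.58394793   -0.15310116  -11.07144087] tcp [277. 242.] stand top [280. 278.] up60 [276. 220.]
top [ 0.39046972 -0.04724587  1.22309937] [-171.38541481   -1.0071337   -91.28681973] tcp [438. 247.] stand top [428. 248.] up60 [446. 246.]
```

View pics/c4.png

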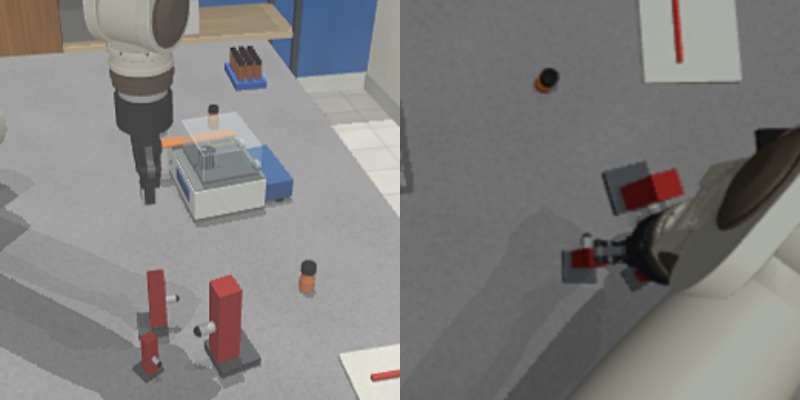

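Run:
```python
from fit import *
e=bot.get_obs();X=e['ee_pos'];out=[]
for n in('wrist','side','top'):
    p=bot.camera(n);f=p['frame'].copy();f=cv2.resize(f,None,fx=4,fy=4,interpolation=cv2.INTER_CUBIC)
    for k,(Q,c) in enumerate([(X,(0,255,0)),(X+[0,0,.06],(255,255,0)),(np.array([.4265,-.357,.112]),(0,255,255))]):
        q=tuple(int(v) for v in (proj(p,Q)+.5)*4);cv2.drawMarker(f,q,c,0,20,2)
        if k==0:c0=q
    out.append(f[c0[1]-200:c0[1]+200,c0[0]-200:c0[0]+200][:, 67:333])
    if n=='wrist':
        m=mask(p,0,(295,140,335,210));r=fit([(p,m)],POST,[(.38,.47),(-.4,-.31),(-.78,.78)]);print(m.sum(),r.x.round(4),r.fun)
cv2.imwrite('pics/c5.png',np.hstack(out)[:,:,::-1])
```

```text
1296.0 [ 0.4268 -0.3575 -0.0126] 0.07181372549019609
```

View pics/c5.png

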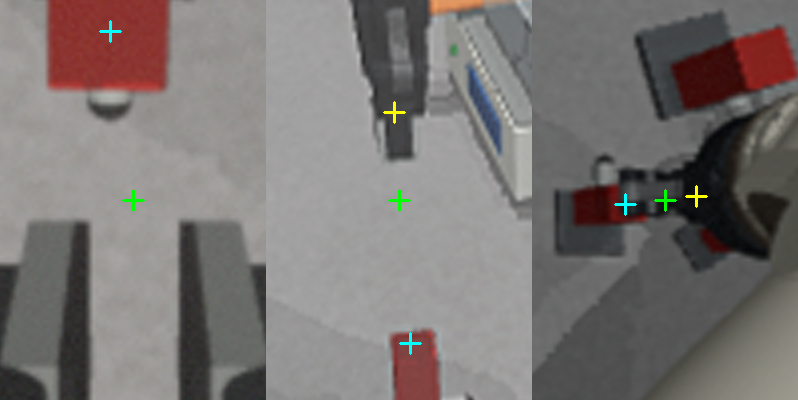

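Run:
```python
from fit import *
print([bot.get_obs()['ee_pos'].round(4).tolist() for _ in range(3)])
p=bot.camera('wrist');print(bot.get_obs()['ee_pos'])
for dz in(-.02,0,.02,.04):
    q=dict(p);q['origin']=np.array(p['origin'])+[0,0,dz]
    m=mask(q,0,(295,140,335,210));r=fit([(q,m)],POST,[(.38,.47),(-.4,-.31),(-.78,.78)]);print(dz,r.x.round(4),r.fun)
# forward fit of side tip
s=bot.camera('side');t=bot.camera('top')
o,d=ray(s,277,230)
for y in(-.39,-.37,-.35,-.33,-.31):print((o+d*(y-o[1])/d[1]).round(3))
```

```text
[[0.4256, -0.3526, 0.2173], [0.4256, -0.3526, 0.2173], [0.4256, -0.3526, 0.2173]]
[ 0.42563815 -0.352644    0.21750436]
-0.02 [ 0.4215 -0.3577  0.0507] 0.21713218207499885
0 [ 0.4271 -0.3574  0.0062] 0.06955544417612126
0.02 [ 0.432  -0.358  -0.0117] 0.04355037134915934
0.04 [ 0.437  -0.3582 -0.0615] 0.14124026062787626
[ 0.424 -0.39   0.278]
[ 0.425 -0.37   0.263]
[ 0.427 -0.35   0.249]
[ 0.429 -0.33   0.234]
[ 0.43 -0.31  0.22]
```

```bash
python3 -m inch '[[[-5,0,-1.5],[0,0,0],75],[[-5,0,-1.5],[0,0,0],75],[[-5,0,-1.5],[0,0,0],75],[[-5,0,-1.5],[0,0,0],75],[[-5,40,-1.5],[0,0,0],75],[[-5,80,-1.5],[0,0,0],75],[[-5,120,-1.5],[0,0,0],75],[[-5,140,-1.5],[0,0,0],75],[[-5,150,-1.5],[0,0,0],75],[[-5,160,-1.5],[0,0,0],75],[[-5,160,-1.5],[0,0,0],75],[[-5,160,-1.5],[0,0,0],75]]'
python3 - <<'E'
from fit import *
X=bot.get_obs()['ee_pos'];out=[]
for n in('wrist','side'):
    p=bot.camera(n);f=cv2.resize(p['frame'],None,fx=3,fy=3,interpolation=cv2.INTER_CUBIC)
    for Q,c in[(X,(0,255,0)),(X+[0,0,.06],(255,255,0)),(np.array([.427,-.3575,.112]),(0,255,255))]:
        q=tuple(int(v) for v in (proj(p,Q)+.5)*3);cv2.drawMarker(f,q,c,0,20,2)
        if c[0]==0 and c[2]==0:c0=q
    y=max(0,c0[1]-300);out.append(f[y:y+500,c0[0]-200:c0[0]+200])
h=min(o.shape[0] for o in out)
cv2.imwrite('pics/c6.png',np.hstack([o[:h] for o in out])[:,:,::-1])
E
```

```text
time: 7.35
ee_pos: [0.4276, -0.3581, 0.0589]
tcp_rot: [-90.1, 0.0, 89.9]
wrist_force: [-0.7, 0.0, 0.5]
opening: 0.0748
```

View pics/c6.png

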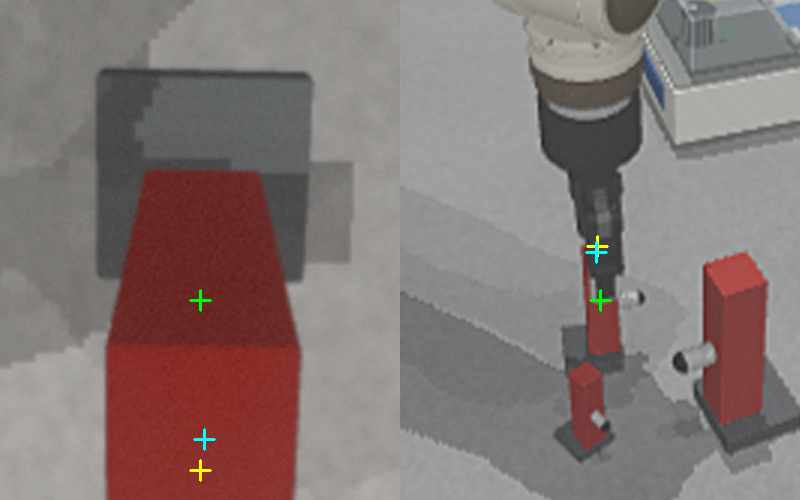

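The fingers now straddle the post properly. I'll close, then lift.

```bash
python3 -m inch '[[[0,0,0],[0,0,0],5],[[0,0,0],[0,0,0],5],[[0,0,0],[0,0,0],5],[[0,0,0],[0,0,0],5],[[0,0,0],[0,0,0],5],[[0,0,0],[0,0,0],5],[[0,0,0],[0,0,0],5],[[0,0,0],[0,0,0],5]]' 90
python3 -m inch '[[[0,-20,0],[0,0,0],5],[[0,-50,0],[0,0,0],5],[[0,-100,0],[0,0,0],5],[[0,-100,0],[0,0,0],5],[[0,-100,0],[0,0,0],5]]'
```

```text
time: 8.25
ee_pos: [0.4282, -0.3582, 0.0597]
tcp_rot: [-90.1, 0.1, 89.9]
wrist_force: [0.8, 1.3, 5.5]
opening: 0.0234
time: 8.75
ee_pos: [0.428, -0.3583, 0.1594]
tcp_rot: [-90.1, 0.1, 89.9]
wrist_force: [-0.4, -0.6, -6.8]
opening: 0.0241
```

```bash
python3 -m inch '[[[40,-40,4],[0,-0.02,0],5],[[80,-40,8],[0,-0.03,0],5],[[120,-40,12],[0,-0.045,0],5],[[160,-40,16],[0,-0.06,0],5],[[200,-40,20],[0,-0.075,0],5],[[240,-40,24],[0,-0.09,0],5],[[280,-40,27],[0,-0.1,0],5],[[320,-40,31],[0,-0.12,0],5],[[360,-40,35],[0,-0.13,0],5],[[390,-40,38],[0,-0.14,0],5],[[412,-40,39],[0,-0.145,0],5],[[412,-40,39],[0,-0.145,0],5],[[412,-40,39],[0,-0.145,0],5],[[412,-40,39],[0,-0.145,0],5]]'
python3 - <<'E'
from fit import *
p=bot.camera('wrist');save(p,'w7.png')
h=cv2.cvtColor(p['frame'],cv2.COLOR_RGB2HSV)
m=mask(p,13,(0,0,640,400),130);ys,xs=np.where(m);print(m.sum(),xs.min(),xs.max(),ys.min(),ys.max())
n,l,st,c=cv2.connectedComponentsWithStats(m.astype(np.uint8));i=1+st[1:,4].argmax();mm=(l==i).astype(float);print(st[i])
r=fit([(p,mm)],FL,[(.6,.70),(.05,.13),(0,.3)],.088);print('wrist',r.x.round(4),r.fun)
print('tip seen at',[proj(p,X).round().tolist() for X in place(FL,*r.x,.088)][::2])
t=bot.camera('top');ot=mask(t,13,(250,160,285,240));r=fit([(t,ot)],FL,[(.6,.70),(.05,.13),(0,.3)],.088);print('top',ot.sum(),r.x.round(4),r.fun)
print(bot.get_obs())
E
```

```text
time: 10.15
ee_pos: [0.3892, 0.0533, 0.1974]
tcp_rot: [-90.0, 0.1, 98.2]
wrist_force: [-0.2, -0.6, -6.2]
opening: 0.0241
1811.0 0 353 263 376
[ 307  305   33   52 1573]
wrist [0.6739 0.0956 0.1336] 0.866287722972215
tip seen at [[307.0, 305.0], [338.0, 306.0], [307.0, 448.0], [335.0, 449.0]]
top 565.0 [0.6561 0.0938 0.151 ] 0.2332743362831858
{'time': 10.25, 'q': array([  7.87450737, -16.32513398,  -9.37688805,  96.88277563,
        -0.13237007,  -0.27177068]), 'qd': array([-0.00211965, -0.23470845,  0.43929168,  0.07203891,  0.09277276,
        0.1116564 ]), 'joint_efforts': array([ 3.36871119e-01, -3.04247975e+01,  4.88803089e+01, -1.23872602e-02,
       -2.09047830e-03, -7.35299313e-03]), 'ee_pos': array([0.38946245, 0.05312061, 0.19795913]), 'tcp_rot': array([-90.06484187,   0.13267904,  98.14612734]), 'wrist_force': array([-0.7062649 , -0.32037765, -6.10912349]), 'torque': array([ 0.02514452,  0.04292663, -0.00897864]), 'opening': 0.02378236553031263}
```

View pics/w7.png

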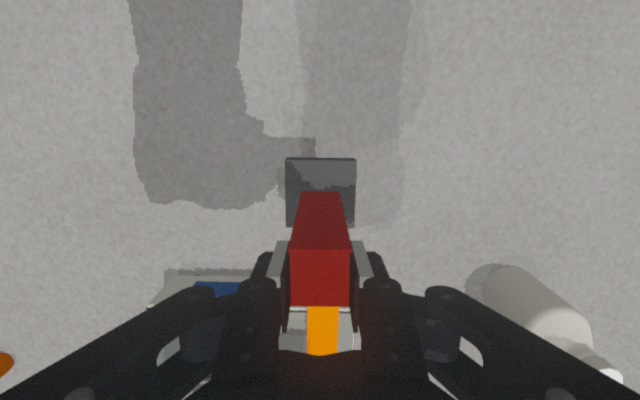

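The stand hangs upright. The flange's centreline shows at u≈323, in line with the post, and both cameras agree on the hinge at about (0.656, 0.0935), yaw 0.142. I'll lower the stand and slide the peg under the flange overhang.

```bash
python3 -m inch '[[[2,40,0],[0,0,0],5],[[2,80,0],[0,0,0],5],[[2,110,0],[0,0,0],5],[[2,127,0],[0,0,0],5],[[2,127,0],[0,0,0],5],[[2,127,0],[0,0,0],5],[[2,127,-25],[0,0,0],5],[[2,127,-45],[0,0,0],5],[[2,127,-60],[0,0,0],5],[[2,127,-70],[0,0,0],5],[[2,127,-76],[0,0,0],5],[[2,127,-76],[0,0,0],5],[[2,127,-76],[0,0,0],5],[[2,127,-76],[0,0,0],5]]'
python3 - <<'E'
from fit import *
for n,b in(('side',(250,120,400,270)),('top',(225,130,345,250))):
    p=bot.camera(n);save(p,'e_'+n+'.png',b,400/(b[2]-b[0]))
cv2.imwrite('pics/c8.png',np.hstack([cv2.resize(cv2.imread('pics/e_%s.png'%n),(400,400)) for n in('side','top')]))
X=bot.get_obs()['ee_pos'];e=np.array([.98994,.1415]);print(X,(np.array([.656,.0935])-X[:2])@e)
E
```

```text
time: 11.65
ee_pos: [0.4641, 0.0655, 0.0712]
tcp_rot: [-90.1, 0.1, 98.1]
wrist_force: [-0.1, -0.4, -6.0]
opening: 0.0238
[0.46425163 0.0655616  0.07117901] 0.1937726632227874
```

View pics/c8.png

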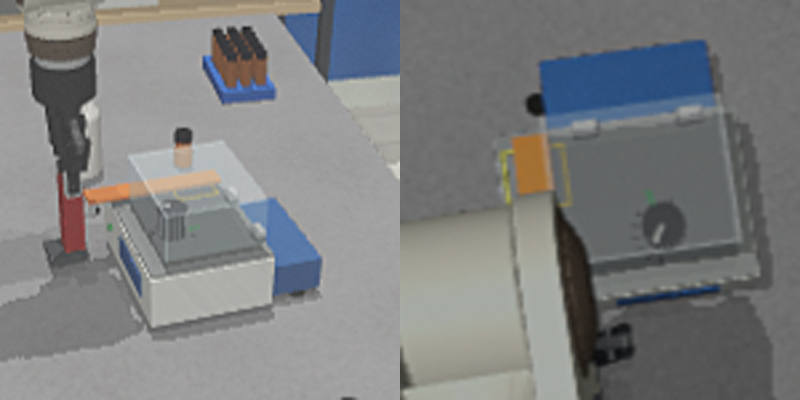

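The side view shows the peg just under the flange tip, with no contact force. I'll lift along the arc around the hinge.

```bash
python3 -m inch '[[[0,-8,-1],[0,0,0],5],[[0,-20,-1],[0,0,0],5],[[0,-33,-1],[0,0,0],5],[[0,-54,-5],[0,0,0],5],[[0,-75,-11],[0,0,0],5],[[0,-94,-20],[0,0,0],5],[[0,-112,-31],[0,0,0],5],[[0,-129,-44],[0,0,0],5],[[0,-143,-60],[0,0,0],5],[[0,-156,-77],[0,0,0],5],[[0,-166,-96],[0,0,0],5],[[0,-174,-116],[0,0,0],5],[[0,-179,-137],[0,0,0],5],[[0,-181,-154],[0,0,0],5],[[0,-181,-169],[0,0,0],5],[[0,-181,-169],[0,0,0],5],[[0,-181,-169],[0,0,0],5]]'
python3 - <<'E'
from fit import *
for n,b in(('side',(250,60,400,210)),('top',(225,110,345,230))):
    p=bot.camera(n);save(p,'f_'+n+'.png',b,400/(b[2]-b[0]))
cv2.imwrite('pics/c9.png',np.hstack([cv2.resize(cv2.imread('pics/f_%s.png'%n),(400,400)) for n in('side','top')]))
X=bot.get_obs()['ee_pos'];e=np.array([.98994,.1415]);n=np.array([-.1415,.98994]);d=X[:2]-np.array([.656,.0935]);print(X,-d@e,d@n)
for nm in('flange_tip',):
    q=bot.search_frame(p,nm);print(q)
s=bot.camera('side')
# orange extent in side view vs predicted tip for several theta
H=np.array([.656,.0935,.088]);
m=mask(s,13,(250,60,400,230),110);ys,xs=np.where(m);print('orange',m.sum(),xs.min(),xs.max(),ys.min(),ys.max())
for th in(0,.8,1.4,1.57,1.7):
    print(th,[proj(s,H+np.r_[-e*r*np.cos(th),r*np.sin(th)]).round().tolist() for r in(0,.175)])
E
```

```text
time: 13.45
ee_pos: [0.631, 0.0899, 0.2527]
tcp_rot: [-90.0, 0.1, 98.1]
wrist_force: [0.2, 0.6, -5.5]
opening: 0.0239
[0.6306496  0.08980298 0.25304911] 0.025618507710253497 -7.274809643561182e-05
[{'box': [265.3, 124.9, 321.9, 168.7], 'confidence': 0.72}]
orange 313.0 315 348 133 187
0 [[331.0, 186.0], [281.0, 194.0]]
0.8 [[331.0, 186.0], [296.0, 158.0]]
1.4 [[331.0, 186.0], [323.0, 140.0]]
1.57 [[331.0, 186.0], [332.0, 138.0]]
1.7 [[331.0, 186.0], [339.0, 138.0]]
```

The orange region in the side view fits the hood being upright, at about 1.6 rad. I'll lower the stand onto its spot.

```bash
python3 -m inch '[[[0,15,-1],[0,0,0],5],[[0,30,-1],[0,0,0],5],[[0,45,-1],[0,0,0],5],[[0,60,-1],[0,0,0],5],[[0,75,-1],[0,0,0],5],[[0,88,-1],[0,0,0],5],[[0,98,-1],[0,0,0],5],[[0,105,-1],[0,0,0],5],[[0,108,-1],[0,0,0],5],[[0,110,-1],[0,0,0],5],[[0,110,-1],[0,0,0],5]]'
```

```text
time: 14.75
ee_pos: [0.6319, 0.0897, 0.1433]
tcp_rot: [-90.1, 0.1, 98.1]
wrist_force: [-0.9, 0.5, -5.0]
opening: 0.024
```

```bash
python3 -m inch '[[[0,1,0],[0,0,0],5],[[0,2,0],[0,0,0],5],[[0,3,0],[0,0,0],5],[[0,4,0],[0,0,0],5],[[0,4,0],[0,0,0],5]]'
```

```text
time: 15.25
ee_pos: [0.6321, 0.0897, 0.1397]
tcp_rot: [-90.2, 0.1, 98.1]
wrist_force: [-1.4, -0.6, -1.0]
opening: 0.024
```

```bash
python3 -m inch '[[[0,1,0],[0,0,0],5],[[0,1.5,0],[0,0,0],5],[[0,1.5,0],[0,0,0],5]]'; python3 -m inch '[[[0,0,0],[0,0,0],28],[[0,0,0],[0,0,0],34],[[0,0,0],[0,0,0],44],[[0,0,0],[0,0,0],50],[[0,0,0],[0,0,0],50],[[0,0,0],[0,0,0],50],[[0,0,0],[0,0,0],50]]'
python3 - <<'E'
from fit import *
for n,b in(('side',(250,60,400,210)),('wrist',(200,120,440,360))):
    p=bot.camera(n);save(p,'g_'+n+'.png',b,400/(b[2]-b[0]))
cv2.imwrite('pics/c10.png',np.hstack([cv2.resize(cv2.imread('pics/g_%s.png'%n),(400,400)) for n in('side','wrist')]))
m=mask(p,0,(200,0,440,400));n_,l,st,c=cv2.connectedComponentsWithStats(m.astype(np.uint8));i=1+st[1:,4].argmax();print(st[i])
r=fit([(p,(l==i).astype(float))],POST,[(.59,.67),(.05,.13),(-.2,.5)],.08);print(r.x.round(4),r.fun)
s=bot.camera('side');m=mask(s,13,(300,110,400,230),110);ys,xs=np.where(m);print('orange',m.sum(),xs.min(),xs.max(),ys.min(),ys.max())
E
```

```text
time: 15.55
ee_pos: [0.6324, 0.0898, 0.1397]
tcp_rot: [-90.3, 0.1, 98.1]
wrist_force: [-3.7, -0.5, 6.4]
opening: 0.024
time: 16.25
ee_pos: [0.6324, 0.0898, 0.1397]
tcp_rot: [-90.3, 0.1, 98.1]
wrist_force: [0.0, 0.4, -0.7]
opening: 0.0496
[ 288  191   65  116 6515]
[0.6306 0.0898 0.1246] 0.06592749762990384
orange 304.0 315 348 133 187
```

View pics/c10.png

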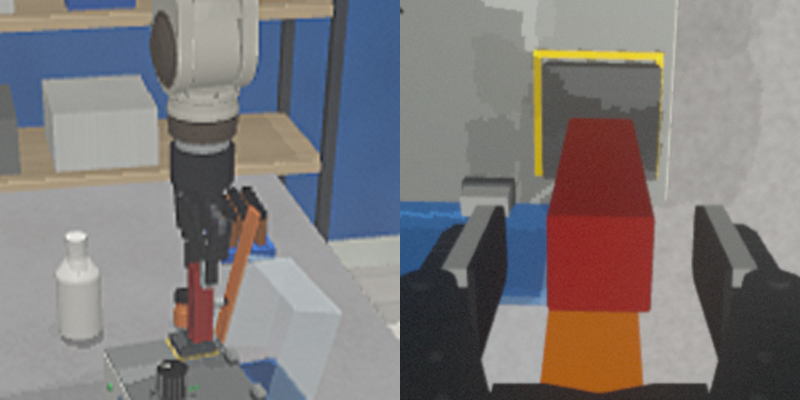

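The stand is upright inside the yellow outline, its peg holds the flange leaning back, and nothing is gripped. I'll rise clear, then locate the dial.

```bash
python3 -m inch '[[[0,-10,0],[0,0,0],50],[[0,-30,0],[0,0,0],50],[[0,-60,0],[0,0,0],50],[[0,-100,0],[0,0,0],50],[[0,-140,0],[0,0,0],50],[[0,-150,50],[0,0,0],50],[[-50,-150,100],[0,0,0],50],[[-100,-150,120],[0,0,0],50],[[-100,-150,120],[0,0,0],50],[[-100,-150,120],[0,0,0],50],[[-100,-150,120],[0,0,0],50]]'
python3 - <<'E'
from fit import *
t=bot.camera('top');print(atz(t,304,197.5,.122))
for nm in('dial','dial_grip'):print([(np.round(d['box']).astype(int).tolist(),round(d['confidence'],2)) for d in bot.search_frame(t,nm)])
w=bot.camera('wrist')
for d in bot.cut_out(w,'dial'):
    b=d['box'];print('wrist',np.round(b).astype(int),d['confidence'],atz(w,(b[0]+b[2])/2,(b[1]+b[3])/2,.11))
s=bot.camera('side')
for d in bot.cut_out(s,'dial'):
    b=d['box'];print('side',np.round(b).astype(int),d['confidence'],atz(s,(b[0]+b[2])/2,(b[1]+b[3])/2,.105))
m=mask(s,13,(300,90,400,230),110);ys,xs=np.where(m);print('orange',m.sum(),xs.min(),xs.max(),ys.min(),ys.max())
print(bot.get_obs()['ee_pos'],bot.get_obs()['q'])
E
```

```text
time: 17.5
ee_pos: [0.527, -0.0262, 0.2902]
tcp_rot: [-90.3, 0.1, 98.1]
wrist_force: [0.7, -0.1, -0.5]
opening: 0.0504
[ 0.57126114 -0.02368786  0.122     ]
[]
[]
wrist [301 193 336 234] 0.8 [ 0.57169106 -0.01982915  0.11      ]
side [310 196 323 212] 0.55 [ 0.57894213 -0.03930368  0.105     ]
orange 353.0 315 348 133 187
[ 0.52723149 -0.02529893  0.28912262] [-2.70005917e+00  4.88766053e+00  2.04946171e+01  1.05349400e+02
 -7.78823643e-02 -1.09096049e+01]
```

```bash
cat > dial.py <<'E'
from fit import *
def dial(w):
    d=max(bot.cut_out(w,'dial'),key=lambda d:d['confidence']);m=d['region'].astype(float);b=d['box']
    a=np.linspace(0,2*np.pi,40);C=np.vstack([np.c_[.018*np.cos(a),.018*np.sin(a),0*a+z] for z in(.082,.122)])
    r=fit([(w,m)],C,[(.54,.60),(-.06,.01),(0,1e-6)]);return r.x[:2],r.fun
def rect(w,c,z,half=.04,N=400):
    P=[(c[0]+sx*half,c[1]+sy*half,z) for sx,sy in((1,1),(1,-1),(-1,-1),(-1,1))]
    M=cv2.getPerspectiveTransform(np.float32([proj(w,p) for p in P]),np.float32([(0,0),(N,0),(N,N),(0,N)]))
    return cv2.warpPerspective(w['frame'],M,(N,N))  # up=+x, right=-y
def ang(im,mk,rmin,rmax,c=200):
    ys,xs=np.where(mk);r=np.hypot(xs-c,ys-c);k=(r>rmin)&(r<rmax);x,y=xs[k].mean()-c,ys[k].mean()-c
    return np.degrees(np.arctan2(x,-y)),k.sum(),x,y   # clockwise from +x world seen from above
E
python3 - <<'E'
from dial import *
w=bot.camera('wrist');c,f=dial(w);print('dial',c.round(4),f)
A=rect(w,c,.122);B=rect(w,c,.08)
ha=cv2.cvtColor(A,cv2.COLOR_RGB2HSV);hb=cv2.cvtColor(B,cv2.COLOR_RGB2HSV)
print('pointer',ang(A,(ha[...,2]>150)&(ha[...,1]<60),0,85),'green',ang(B,(abs(hb[...,0].astype(int)-60)<18)&(hb[...,1]>90),90,200))
cv2.imwrite('pics/dial1.png',np.hstack([A,B])[:,:,::-1])
E
```

```text
dial [ 0.5735 -0.0211] 0.07604294206370331
pointer (np.float64(-155.3432627795275), np.int64(1583), np.float64(-19.58622867972204), np.float64(42.66835123183827)) green (np.float64(-22.342693374265263), np.int64(830), np.float64(-66.4855421686747), np.float64(-161.76506024096386))
```

View pics/dial1.png

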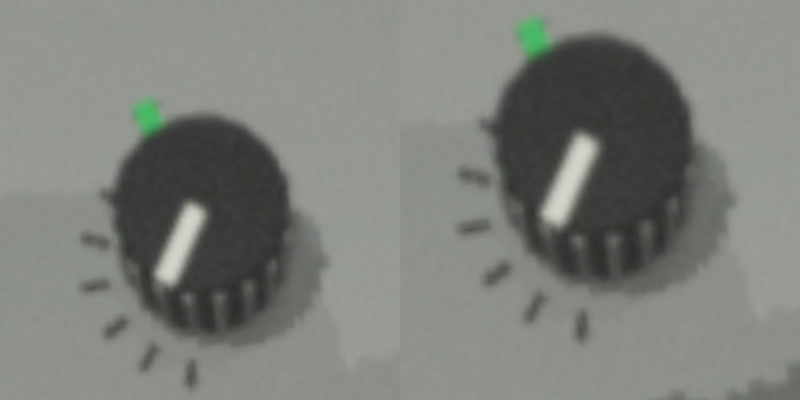

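The dial's centre is at (0.5735, -0.021). The pointer sits at 204° clockwise from +x and the green mark at 338°, so the turn is about 134° (2.33 rad). The zero tick at 188° agrees with that. q6 has the range to do it in one twist, from about -11° to 123°. Next I'll descend over the dial.

```bash
python3 -m inch '[[[-2,0,-23],[0.005,0,0],62],[[-2,0,-45],[0.005,0,0],62],[[-2,40,-45.5],[0.005,0,0],62],[[-2,80,-45.5],[0.005,0,0],62],[[-2,120,-45.5],[0.005,0,0],62],[[-2,150,-45.5],[0.005,0,0],62],[[-2,175,-45.5],[0.005,0,0],62],[[-2,190,-45.5],[0.005,0,0],62],[[-2,190,-45.5],[0.005,0,0],62],[[-2,190,-45.5],[0.005,0,0],62]]' 40
python3 - <<'E'
from dial import *
w=bot.camera('wrist');X=bot.get_obs()['ee_pos'];c=np.array([.5735,-.0211]);print(X)
try:c2,f=dial(w);print('dial',c2.round(4),f)
except Exception as e:print(e)
s=bot.camera('side')
# dark finger tip in side view: gray column scan near TCP
g=cv2.cvtColor(s['frame'],cv2.COLOR_RGB2GRAY)
print('tcp',proj(s,X).round(1),'near tip',proj(s,X+[0,-.035,0]).round(1),'up30',proj(s,X+[0,-.035,.03]).round(1))
u=int(proj(s,X)[0]);print(g[180:225,u-9:u+10:2])
E
```

```text
time: 18.95
ee_pos: [0.5737, -0.0213, 0.1004]
tcp_rot: [-90.0, 0.1, 98.2]
wrist_force: [0.6, 0.0, -0.0]
opening: 0.062
[ 0.57408318 -0.02132499  0.10098926]
dial [ 0.5724 -0.0216] 0.06938948490058848
tcp [313.7 202.3] near tip [315.9 208.3] up30 [315.9 200. ]
[[157 160  56  65  64  65  74  67  67  66]
 [156 163  56  63  66  63  66  68  67  67]
 [156 162  55  65  65  66  66  67  65  67]
 [158 159  56  67  66  64  66  68  64  67]
 [156 158  58  67  65  64  66  68  65  65]
 [155 160  49  62  58  65  65  68  69  68]
 [156 160  68  65  98  59  61  67  70  67]
 [158 160 124 114 163  68  77  67  65  75]
 [152 151 157 156 181  99 101  64  67  94]
 [150 149 151 152 154 134  96  65  68  96]
 [151 150 151 150 148 156  97  65  66 104]
 [151 150 151 150 152 115  96  64  69  79]
 [151 150 151 151 153 136  96  68  69  79]
 [151 151 151 153 156 136  98  65  65 127]
 [150 147 149 151 139 122  97  63  64 171]
 [148 139 141 130  45  88  94  62  62 145]
 [141 141 144  91 108  82 119  79 107 144]
 [140 141 136  70 142  59 144  99 144 143]
 [134 141 117  51  50  53  90  64  98 142]
 [134 134 120  54  59  
[... 395 characters left out ...]
55 141 110]
 [134 122 100  85  68  66  67  77 111 137]
 [134 138  97 105  86  81  87 109 108 104]
 [135 137 100 103 105 105 107 110 109 109]
 [136 125 101 101 103 103 109 109 108 109]
 [129  96 101 102 101 101 102 110 109 109]
 [103 105 104 105 106 104 101 110 108 110]
 [120 122 116 115 114 113 106 109 109 108]
 [120 120 120 114 113 113 111 109 108 109]
 [116 119 112 113 113 115 101 109 109 107]
 [109 120 112 114 112 115 116 108 111 114]
 [110 119 115 115 115 121 120 111 121 120]
 [154 118 120 121 121 120 120 120 115 114]
 [177 117 119 120 120 116 114 108 115 128]
 [149 110 118 113 110 115 129 152 155 170]
 [151 109 109 131 142 155 169 201 189 177]
 [146 153 150 172 190 190 176 171 174 175]]
```

The side view shows the real fingertips well above the reported TCP, about 35 mm, which also explains the first missed grasp. I'll go lower in small steps while watching the force.

```bash
python3 -m inch '[[[0,5,0.5],[0,0,0],62],[[0,10,0.5],[0,0,0],62],[[0,15,0.5],[0,0,0],62],[[0,18,0.5],[0,0,0],62],[[0,18,0.5],[0,0,0],62]]'
python3 -m inch '[[[0,2,0],[0,0,0],62],[[0,4,0],[0,0,0],62],[[0,6,0],[0,0,0],62],[[0,6,0],[0,0,0],62]]'
```

```text
time: 19.6
ee_pos: [0.5733, -0.0215, 0.0823]
tcp_rot: [-90.0, 0.1, 98.2]
wrist_force: [-0.1, 0.1, -0.7]
opening: 0.062
time: 20.0
ee_pos: [0.5732, -0.0214, 0.0759]
tcp_rot: [-90.0, 0.1, 98.2]
wrist_force: [0.0, 1.0, -0.1]
opening: 0.0624
```

```bash
python3 -m inch '[[[0,2,0],[0,0,0],62],[[0,4,0],[0,0,0],62],[[0,6,0],[0,0,0],62],[[0,6,0],[0,0,0],62]]'
python3 -m inch '[[[0,2,0],[0,0,0],62],[[0,4,0],[0,0,0],62],[[0,6,0],[0,0,0],62],[[0,6,0],[0,0,0],62]]'
```

```text
time: 20.4
ee_pos: [0.573, -0.0215, 0.0695]
tcp_rot: [-90.0, 0.1, 98.2]
wrist_force: [0.4, 0.3, 1.3]
opening: 0.0618
time: 20.8
ee_pos: [0.5728, -0.0215, 0.0632]
tcp_rot: [-89.9, 0.1, 98.2]
wrist_force: [-0.5, 0.3, 0.1]
opening: 0.062
```

TCP is 17 mm "below" the panel with no contact, which confirms the offset. Closing on the dial now.

```bash
python3 -m inch '[[[0,0,0],[0,0,0],25],[[0,0,0],[0,0,0],25],[[0,0,0],[0,0,0],25],[[0,0,0],[0,0,0],25],[[0,0,0],[0,0,0],25],[[0,0,0],[0,0,0],25]]' 40
python3 -m inch '[[[0,0,0],[0,0.06,0],25],[[0,0,0],[0,0.15,0],25],[[0,0,0],[0,0.25,0],25],[[0,0,0],[0,0.35,0],25],[[0,0,0],[0,0.45,0],25],[[0,0,0],[0,0.5,0],25],[[0,0,0],[0,0.5,0],25]]'
```

```text
time: 21.4
ee_pos: [0.5728, -0.0217, 0.0634]
tcp_rot: [-90.0, 0.1, 98.2]
wrist_force: [-1.6, -3.2, 3.3]
opening: 0.0347
time: 22.1
ee_pos: [0.573, -0.0209, 0.0635]
tcp_rot: [-90.0, 0.1, 69.5]
wrist_force: [0.4, 4.4, 2.8]
opening: 0.0349
```

```bash
python3 -m inch '[[[0,0,0],[0,0.08,0],25],[[0,0,0],[0,0.2,0],25],[[0,0,0],[0,0.32,0],25],[[0,0,0],[0,0.44,0],25],[[0,0,0],[0,0.56,0],25],[[0,0,0],[0,0.68,0],25],[[0,0,0],[0,0.8,0],25],[[0,0,0],[0,0.92,0],25],[[0,0,0],[0,1.04,0],25],[[0,0,0],[0,1.16,0],25],[[0,0,0],[0,1.28,0],25],[[0,0,0],[0,1.4,0],25],[[0,0,0],[0,1.52,0],25],[[0,0,0],[0,1.64,0],25],[[0,0,0],[0,1.74,0],25],[[0,0,0],[0,1.8,0],25],[[0,0,0],[0,1.84,0],25],[[0,0,0],[0,1.84,0],25],[[0,0,0],[0,1.84,0],25]]'
python3 -m inch '[[[0,0,0],[0,0,0],40],[[0,0,0],[0,0,0],50],[[0,0,0],[0,0,0],62],[[0,0,0],[0,0,0],62],[[0,0,0],[0,0,0],62],[[0,-20,0],[0,0,0],62],[[0,-60,0],[0,0,0],62],[[0,-100,0],[0,0,0],62],[[0,-150,0],[0,0,0],62],[[0,-200,0],[0,0,0],62],[[0,-200,0],[0,0,0],62],[[0,-200,0],[0,0,0],62]]'
python3 -c "
from workcell import bot
print(bot.get_obs()['q'])"
```

```text
time: 24.0
ee_pos: [0.5756, -0.02, 0.0636]
tcp_rot: [-89.8, -0.2, -35.8]
wrist_force: [13.6, 4.4, -4.9]
opening: 0.0347
time: 25.2
ee_pos: [0.5753, -0.0201, 0.2647]
tcp_rot: [-89.7, -0.3, -35.8]
wrist_force: [-0.0, -1.1, -0.2]
opening: 0.0617
[-2.02452781e+00  1.04143372e+01  2.38137945e+01  1.02979059e+02
  3.49014335e-02  1.23726526e+02]
```

```bash
cat > chk.py <<'E'
from dial import *
w=bot.camera('wrist');c,f=dial(w);print('dial',c.round(4),f)
for cc in(c,np.array([.5735,-.0211])):
    A=rect(w,cc,.122);B=rect(w,cc,.08)
    ha=cv2.cvtColor(A,cv2.COLOR_RGB2HSV);hb=cv2.cvtColor(B,cv2.COLOR_RGB2HSV)
    mk=((ha[...,2]>150)&(ha[...,1]<60)).astype(np.uint8)
    n,l,st,cn=cv2.connectedComponentsWithStats(mk)
    for i in range(1,n):
        if st[i,4]>300:
            (p,sz,an)=cv2.minAreaRect(np.argwhere(l==i)[:,::-1].astype(np.float32));print('white',st[i,4],cn[i].round(),np.round(sz),round(an,1),'dir',round(np.degrees(np.arctan2(cn[i][0]-200,200-cn[i][1])),1))
    try:print('green',ang(B,(abs(hb[...,0].astype(int)-60)<18)&(hb[...,1]>90),60,250))
    except Exception as e:print(e)
E
python3 chk.py
python3 - <<'E'
from fit import *
s=bot.camera('side');m=mask(s,13,(300,90,400,230),110);ys,xs=np.where(m);print('orange',m.sum(),xs.min(),xs.max(),ys.min(),ys.max())
m=mask(s,0,(300,90,360,230));t=bot.camera('top');print(m.sum())
r=fit([(s,m)],POST,[(.59,.67),(.05,.13),(-.3,.6)],.08);print('stand side',r.x.round(4),r.fun)
E
```

```text
dial [ 0.5746 -0.0207] 0.06420324067382889
white 10168 [325.  68.] [195. 122.] 90.0 dir 43.6
white 1663 [183. 156.] [82. 22.] 68.2 dir -21.6
white 651 [360. 386.] [25. 43.] 84.6 dir 139.2
white 325 [320. 393.] [16. 27.] 90.0 dir 148.0
green (np.float64(-22.457498044179086), np.int64(1881), np.float64(-57.192982456140356), np.float64(-138.36629452418927))
white 9682 [323.  67.] [124. 190.] 0.0 dir 42.7
white 1663 [181. 150.] [82. 22.] 68.2 dir -21.3
white 790 [360. 383.] [50. 30.] 0.0 dir 138.9
white 423 [319. 390.] [21. 26.] 90.0 dir 147.8
white 329 [280. 392.] [19. 33.] 90.0 dir 157.4
green (np.float64(-22.338324681492313), np.int64(1885), np.float64(-59.03501326259948), np.float64(-143.6684350132626))
orange 353.0 315 348 133 187
266.0
stand side [ 0.6337  0.0898 -0.0515] 0.10555801267875571
```

The pointer is at -21.7° and the green mark at -22.4°. The flange and stand haven't moved, and the gripper is clear, 140 mm above the dial. I'm handing the job in.

Run:
```python
from workcell import bot
o=bot.get_obs();print(o['time'],o['wrist_force']);bot.job_done()
```

```text
25.4 [ 0.61224511  0.66673872 -0.49302761]
the job is handed in; nothing more can be done
```

I propped the hood open with the middle-sized red stand, turned the dial to the green mark, and handed the job in at 25.4 s. I lifted the flange with the stand's peg, set the stand on its spot and released it. One clockwise twist of about 134° then turned the dial.

**Last checks:**
- **Dial:** the pointer is within 1° of the green mark (about -21.7° against -22.4°).
- **Hood:** the flange looks the same in the side view as it did just after I let go of the stand, leaning back on the peg.
- **Stand:** the fits put it within about 4 mm of its spot, and the foot looked about 3 mm towards the hinge in the outline. The last side-view fit gave a yaw of -0.05, against 0.12 from the wrist view and 0.14 expected. I put that down to a coarse fit on few pixels.
- **Robot:** the gripper was open and clear, and the wrist force was near zero.
- **Bottle and vials:** I did not re-measure them at the end. The arm never worked near them.

**What went wrong or disagreed:** the first grasp closed on nothing. In the side camera the real fingertips sit about 30–35 mm higher than the reported TCP, although the wrist view showed only a few mm of difference. I allowed for the offset by gripping lower.

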